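# Clamp a small leaded panel, to the first click

### The arm

A 7-joint arm with a two-finger parallel gripper is mounted at the origin on the work surface. World frame = base frame: x ahead of the robot, y to its left, z up, the work surface at z = 0. Lengths are in m, angles in rad, forces in N, time in s.
With the tool pointing down it reaches from about 0.425 to 0.875 m from the base axis. Payload 4.7 kg.
Tool frame: the origin (TCP) lies at the very end of the fingers, on their centre line; the grasp point (between the pads) lies 19 mm behind it; y points along the fingers, x is the direction in which the jaws open and shut, and the axes are right-handed (so a half turn about y gives the same grasp; the last joint's range is limited). The gripper opens to 85 mm and grips with 20 to 120 N. Pads are 22 mm wide; open, the fingers measure 114 mm over their backs; the gripper's body (76 mm by 85 mm) begins 54 mm behind the grasp point. The pads swing forward as they close: fully open they stand 13 mm farther back than shut.
Start: joints at [1.275, 0.321, -0.07, 1.45, 0.023, 1.371, -0.057], TCP at [0.198, -0.619, 0.231] pointing down, gripper open.
Joint ranges: [-2.86, 2.86], [-0.3, 2.09], [-1.38, 1.24], [0.06, 2.45], [-1.56, 4.7], [0.09, 2.05], [-2.69, 2.69]. Speed limits (rad/s): [2.57, 2.57, 3.14, 3.14, 3.14, 3.14, 3.14].

### API

Orientations are given as a unit quaternion [w, x, y, z].
In Python, from cell import manip gives the robot as it stands.
- The arm moves only by the tool play_rows, never from a script. Its argument "moves" is a list of rows, each an object of numbers: "fingers": the finger opening in cm, from 0 to 8.54; "dx", "dy", "dz": the shift along the world's x, y, z in cm; "roll": the turn about the world's z in degrees. In form: [{"fingers": .., "dx": .., "dy": .., "dz": .., "roll": ..}, ...]. A call has 1 to 20 rows; each row shifts and turns the pose as measured when the row begins; what a row does not reach is not made up. A row lasts 1/8 s, in which the tool goes at most 62.5 mm and 10.7 degrees, less where a joint would pass 70% of its speed; a pose out of reach is approached as far as the arm can. A call with a gripper value outside its range is refused whole. The fingers move at their own pace and stop on an object; "force" is the grip in N (left out, the last holds). Time passes only in rows, so rows that do not move let the fingers close. It gives the time, the measured TCP pose, the force and the opening at its end, in the units of the state.
- manip.read_state(): the state, without advancing time (a new reading comes with each control period).
- manip.capture(name): name is "scene" or "top" or "wrist"; returns the picture (480x640x3 uint8, red, green, blue); there is no depth.
- manip.camera_info(name): a dict with "intrinsics" (3x3 intrinsics, pixels), "k1" (the pictures are not rectified: a ray, as slopes to the right and down, at radius r is drawn at 1 + k1 r^2 times it, then the intrinsics apply), "origin" and "attitude" of the camera in the world; the wrist camera has in their place "mount" (4x4, takes a point from camera to tool coordinates, whose origin is the TCP and whose axes are the tool frame's). Camera axes: x right, y up, looking along -z (the intrinsics and any distortion apply to the point x, -y, -z); pixel columns grow to the right and rows downward; lengths in m; the calibration is good to about 2 mm. A picture is of the moment at which its call begins: read the wrist's pose just before it. camera_info takes no time and is no camera call.
- manip.hand_in(): hands the job in, once; it reports no verdict.
The state is a dict: "time": time; "joint_positions": joint angles; "dq": joint speeds; "tau": joint torques, N m; "tool_pos": TCP position; "eef_rot": TCP orientation; "ft_force": force on the tool from outside, world axes, zero at the start; "wrist_torque": the same for the moment, N m; "gripper_width": finger opening in m.
Only numpy, scipy, OpenCV 4.12 (cv2) and the standard library are available. Lean on these libraries where they do the work, as an engineer would, in place of code of your own. Each camera call takes 0.05 s, during which the arm holds its last target.

### The job

Lay the small framed glass panel flat on the bed of the panel clamp, lengthways along its midline, between the wooden stop and the steel jaw, and let go of it. Then turn the clamp's lever clockwise (seen from above) until its slip clutch clicks once: stop at that first click, since a second one could crack the glass, and leave the panel held between jaw and stop. Do not disturb the other things on the bench.

Things in the scene. Friction and masses are not known exactly. Their poses are not given: they have to be found in the camera images.
- panel: loose framed leaded-glass panel, 130 mm long (own x) x 60 mm wide (own y) x 16 mm thick, 0.2 to 0.4 kg; three panes in a grey metal frame, a solid block for handling. Origin at the centre of its underside, z up. Either end may go first.
- clamp: panel clamp fixed to the bench, clamping along its own y. Wooden bed 100 mm wide (x), top 15 mm over the bench, from y = -120 to +220 mm; thin metal strips at x = +-42 mm are flat decoration. Origin on the bench under the bed's midline. The panel lies lengthways along y, middle within 10 mm of x = 0. Gearbox 85 x 90 mm at y = 125 to 215 mm, 72 mm high over the bench.
- pivot (a point): top of the lever's vertical pivot, 93 mm over the bench, on the gearbox (at x = 0, y = +170 mm of the clamp).
- stop: wooden stop bar, 90 (x) x 20 (y) x 22 mm, fixed across the bed; its place along the bed differs from case to case. Origin at the centre of its underside, on the bed; its face towards the panel is 10 mm from the origin, on the clamp's +y side.
- jaw: steel jaw, 70 mm wide (x), 20 mm thick, 23 mm tall over the bed. Origin at bed height in the middle of its face towards the panel, at y = +90 mm of the clamp at the start. It slides towards the stop (clamp's -y), 30 mm per radian of the pinion. With the panel loaded it has 14 to 38 mm to go until the panel is tight.
- pinion: disc on top of the gearbox that drives the jaw, turning about the pivot; its thin brass pointer, 75 mm long (along its own -x), lies right under the lever until the clutch slips. Origin on the pivot at bench height, z up. Running friction 0.25 N m, which also holds it when let go.
- lever: steel lever joined to the pinion by the slip clutch. Origin on the pivot at bench height; the arm runs along its own -x, 120 mm to the post, 20 mm wide, top 89 mm over the bench. Clockwise from above it takes the pinion along with 2 to 3 N at the post. With the panel tight, the clutch slips: a click leaves the lever at rest 0.26 rad ahead of the pinion, a second one 0.52 rad.
- lever_post (a point): centre of the top of the round black post at the lever's end, 24 mm across, 50 mm tall over the arm, top 139 mm over the bench; at the start on the robot's side. Whole turn 0.7 to 1.7 rad. With the panel tight the push at the post rises to about 8 N over some 10 mm, then collapses to nothing within 3 mm: that is the click, the post jumping ahead by itself. The next comes some 30 mm on.
- putty_knife: bystander, leave alone: putty knife lying down, 180 mm long, 30 mm wide; origin at the centre of its underside
- flux_jar: bystander, leave alone: small jar, 56 mm across, 75 mm tall, standing; origin at the centre of its underside
- solder_spool: bystander, leave alone: metal spool, 60 mm across, 44 mm tall, standing; origin at the centre of its underside
- nail_tray: bystander, leave alone: open steel tray 100 x 70 x 30 mm; origin at the centre of its underside
- glass_offcut: bystander, leave alone: flat piece of glass 60 x 100 x 6 mm; origin at the centre of its underside
- lead_hammer: bystander, leave alone: small hammer lying down; origin at the centre of its underside
Not all that is in view belongs to the job. Of the things that look like the panel, the larger one is meant.

How it is judged:
By the outcome, as a careful person would: the job done as asked, in the order asked, and still so for the second after the job is handed in, with the robot touching nothing.
It also fails if it takes over 69 s, if anything falls off the work surface, if the arm or the gripper's body presses on something with over 40 N, if the wrist force passes 120 N, or if a joint passes its speed limit or range.

## Working session

There is one attempt and no reset: what is moved stays moved. The work goes in short steps, Python scripts to look and compute and a tool call to move; the robot and the scene stay as the last step left them, time stands still between calls to the robot, and variables do not carry over. Pictures are saved under pics/ and viewed, and the job is handed in when it is done.

Besides the shell and the picture viewer there is one more tool, called after "Emit:" by a JSON object that holds its "api" and its "payload", one argument or row to a line. play_rows: Moves the arm, as the interface text tells. Its arguments: {"type":"object","properties":{"moves":{"type":"array"},"force":{"type":"number"}},"required":["moves"]}

```bash
ls; mkdir -p pics
python3 - <<'E'
from cell import manip
import cv2
s=manip.read_state();print(s)
for n in ["scene","top","wrist"]:
    print(n,manip.camera_info(n))
    cv2.imwrite(f"pics/{n}0.png",manip.capture(n)[:,:,::-1])
E
```

```text
pics
{'time': 0.0, 'joint_positions': array([ 1.27509018,  0.32185407, -0.07009241,  1.45168213,  0.02263802,
        1.37080578, -0.05688249]), 'dq': array([ 0.00081347, -0.00086979, -0.00013417,  0.0016855 , -0.00107905,
        0.00046442, -0.00040746]), 'tau': array([-2.97358738e-04, -4.93581140e+01, -3.82571770e-01, -3.14328611e+01,
        1.28564835e-02,  1.14126832e-02,  1.66691518e-05]), 'tool_pos': array([ 0.19794672, -0.6185544 ,  0.23019982]), 'eef_rot': array([ 0.57153814, -0.57079844,  0.41743978, -0.41626593]), 'ft_force': array([-0.84422827, -0.08246975, -1.14166308]), 'wrist_torque': array([-0.04996935,  0.02941668,  0.0652825 ]), 'gripper_width': 0.085359364091578}
scene {'intrinsics': array([[447.61729322,   0.        , 319.94727236],
       [  0.        , 447.61729322, 235.60190287],
       [  0.        ,   0.        ,   1.        ]]), 'k1': -0.03994277977837219, 'origin': array([1.09536454, 0.23902961, 0.75029787]), 'attitude': array([0.49766683, 0.19509895, 0.31940368, 0.78246113])}
top {'intrinsics': array([[495.27051584,   0.        , 310.35596003],
       [  0.        , 495.27051584, 242.69660355],
       [  0.        ,   0.        ,   1.        ]]), 'k1': -0.04840308887490606, 'origin': array([ 0.39274484, -0.02347529,  1.16369238]), 'attitude': array([-0.7018298 , -0.03859536,  0.05175222,  0.70941317])}
wrist {'intrinsics': array([[356.42594466,   0.        , 326.64750785],
       [  0.        , 356.42594466, 244.0763554 ],
       [  0.        ,   0.        ,   1.        ]]), 'k1': -0.07290803852752253, 'mount': array([[ 9.99999690e-01,  9.09851159e-05, -7.82175490e-04,
        -4.72427463e-04],
       [-7.76359107e-04,  2.80037845e-01, -9.59988647e-01,
        -1.42617146e-01],
       [ 1.31694060e-04,  9.59988957e-01,  2.80037829e-01,
         7.16196477e-02],
       [ 0.00000000e+00,  0.00000000e+00,  0.00000000e+00,
         1.00000000e+00]])}
```

View pics/scene0.png

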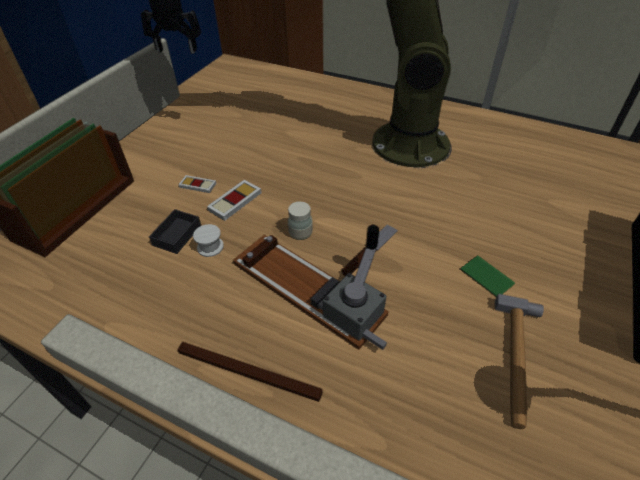

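View pics/top0.png

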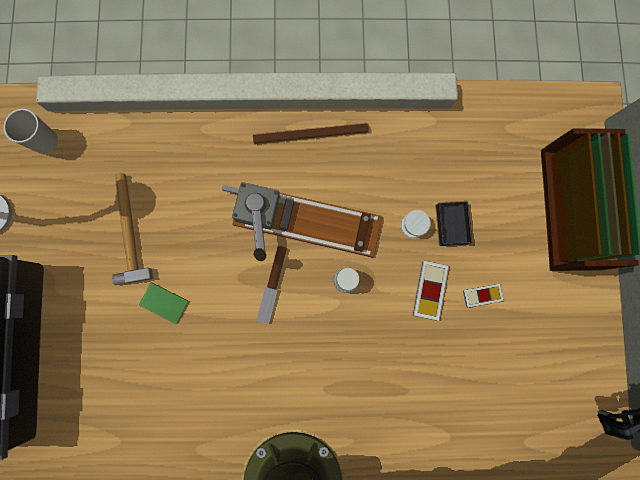

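View pics/wrist0.png

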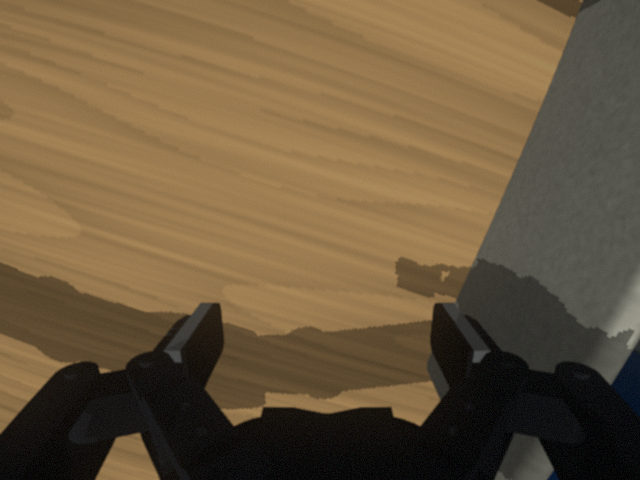

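Top view: panel candidates are the three-pane one at (431,290) and a smaller look-alike at (483,296). The larger at (431,290) fits 130x60. Clamp is at (255,205)–(382,240), with its post at (260,254). I'll enlarge both areas.

```bash
cat > h.py <<'E'
import numpy as np, cv2
from cell import manip
from scipy.spatial.transform import Rotation as R
def Rq(q): return R.from_quat([q[1],q[2],q[3],q[0]]).as_matrix()
def campose(n,st=None):
    c=manip.camera_info(n)
    if n!="wrist": return c,Rq(c["attitude"]),np.array(c["origin"])
    st=st or manip.read_state(); M=c["mount"]; T=Rq(st["eef_rot"])
    return c,T@M[:3,:3],T@M[:3,3]+st["tool_pos"]
def pix2w(n,pts,z,st=None):
    c,A,o=campose(n,st); K=c["intrinsics"]
    p=np.array(pts,float).reshape(-1,1,2)
    u=cv2.undistortPoints(p,K,np.array([c["k1"],0,0,0.]))[:,0]
    # model: drawn = ray*(1+k1 r^2): same as opencv
    d=np.c_[u[:,0],-u[:,1],-np.ones(len(u))]@A.T
    z=np.broadcast_to(z,len(u))
    return o+d*((z-o[2])/d[:,2])[:,None]
def w2pix(n,P,st=None):
    c,A,o=campose(n,st); q=(np.array(P,float).reshape(-1,3)-o)@A
    q=q*[1,-1,-1]
    return cv2.projectPoints(q.reshape(-1,1,3),np.zeros(3),np.zeros(3),c["intrinsics"],np.array([c["k1"],0,0,0.]))[0][:,0]
E
python3 - <<'E'
import cv2
im=cv2.imread("pics/top0.png")
cv2.imwrite("pics/c1.png",cv2.resize(im[245:335,400:520],None,fx=6.5,fy=6.5,interpolation=cv2.INTER_CUBIC))
cv2.imwrite("pics/c2.png",cv2.resize(im[170:270,210:400],None,fx=4,fy=4,interpolation=cv2.INTER_CUBIC))
E
```

```text
(no output)
```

View pics/c1.png

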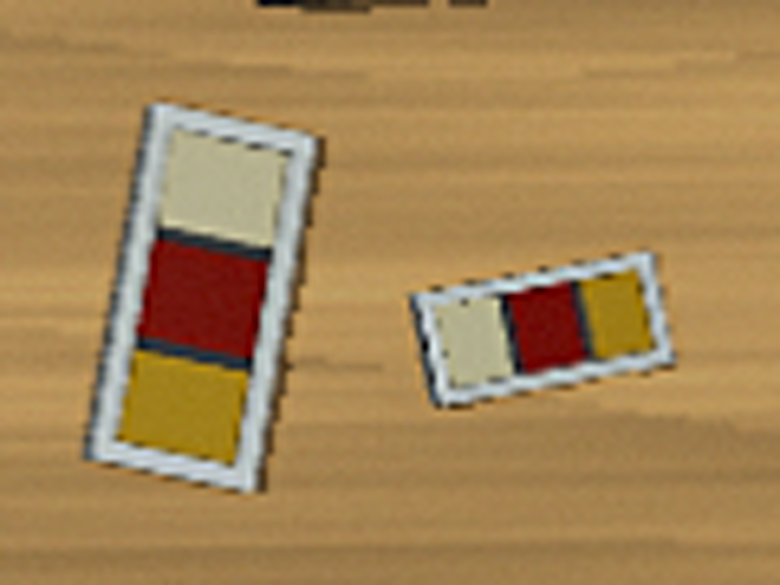

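View pics/c2.png

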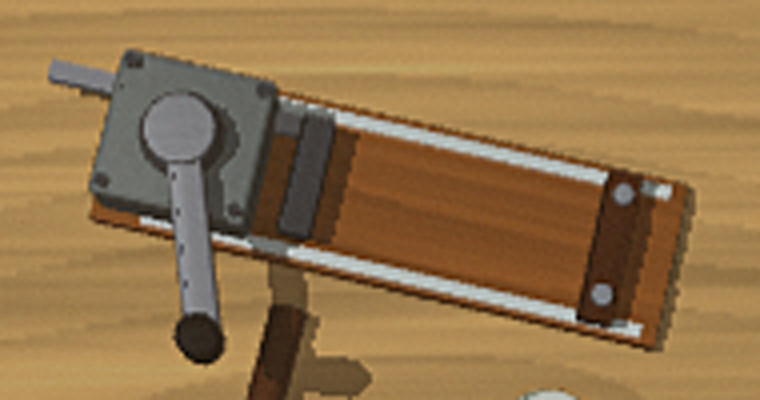

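The crop confirms it: the big panel spans crop corners (152,103), (320,138), (258,490), (90,460). In the clamp crop: pivot (180,127), post (200,337), jaw face edge (335,115)–(303,240), stop (607,170)–(577,320), bed end (690,188)–(655,350).

Run:
```python
from h import *
np.set_printoptions(precision=4,suppress=True)
f1=lambda p:(np.array(p,float)+.5)/6.5-.5+[400,245]
f2=lambda p:(np.array(p,float)+.5)/4-.5+[210,170]
P=pix2w("top",f1([(152,103),(320,138),(258,490),(90,460)]),.016);print(P)
print("sizes",[np.linalg.norm(P[i]-P[(i+1)%4]) for i in range(4)],"c",P.mean(0))
d=(P[0]+P[1]-P[2]-P[3]);print("panel long ang",np.degrees(np.arctan2(d[1],d[0])))
for n,p,z in [("pivot",[(180,127)],.093),("post",[(200,337)],.139),("jawface",[(335,115),(303,240)],.038),("stopL",[(607,170),(577,320)],.037),("bolts",[(624,194),(601,295)],.037),("bedend",[(690,188),(655,350)],.015),("gear",[(125,50),(278,85),(250,240),(92,190)],.072),("strip",[(340,118),(605,178),(145,220),(580,315)],.015)]:
    print(n,pix2w("top",f2(p),z))
```

```text
[[ 0.4958 -0.309   0.016 ]
 [ 0.4825 -0.3696  0.016 ]
 [ 0.3573 -0.3416  0.016 ]
 [ 0.3688 -0.2818  0.016 ]]
sizes [np.float64(0.06211495224511895), np.float64(0.12829469118042278), np.float64(0.060975084532627254), np.float64(0.12991493955350372)] c [ 0.4261 -0.3255  0.016 ]
panel long ang -12.341001061094753
pivot [[0.6232 0.0773 0.093 ]]
post [[0.502  0.0623 0.139 ]]
jawface [[ 0.6413 -0.0072  0.038 ]
 [ 0.5682  0.0117  0.038 ]]
stopL [[ 0.6078 -0.1645  0.037 ]
 [ 0.5205 -0.145   0.037 ]]
bolts [[ 0.5936 -0.174   0.037 ]
 [ 0.5348 -0.1592  0.037 ]]
bedend [[ 0.6008 -0.2162  0.015 ]
 [ 0.5049 -0.1927  0.015 ]]
gear [[0.6723 0.1105 0.072 ]
 [0.6513 0.0243 0.072 ]
 [0.5632 0.0402 0.072 ]
 [0.5923 0.1283 0.072 ]]
strip [[ 0.6446 -0.0098  0.015 ]
 [ 0.6072 -0.1659  0.015 ]
 [ 0.5845  0.105   0.015 ]
 [ 0.5259 -0.1492  0.015 ]]
```

Run:
```python
from h import *
np.set_printoptions(precision=4,suppress=True)
s=manip.read_state();T=Rq(s["eef_rot"]);print(T)
print("x yaw",np.degrees(np.arctan2(T[1,0],T[0,0])), "r",np.hypot(*s["tool_pos"][:2]),np.degrees(np.arctan2(s["tool_pos"][1],s["tool_pos"][0])))
```

```text
[[ 0.3049 -0.0005  0.9524]
 [-0.9524  0.0014  0.3049]
 [-0.0015 -1.     -0.0001]]
x yaw -72.24827764036324 r 0.6495791104248186 -72.25262542851729
```

Emit:
{"api": "play_rows", "payload": {
  "moves": [
    {"dx": 2.85, "dy": 3.66, "roll": -3.76},
    {"dx": 2.85, "dy": 3.66, "roll": -3.76},
    {"dx": 2.85, "dy": 3.66, "roll": -3.76},
    {"dx": 2.85, "dy": 3.66, "roll": -3.76},
    {"dx": 2.85, "dy": 3.66, "roll": -3.76},
    {"dx": 2.85, "dy": 3.66, "roll": -3.76},
    {"dx": 2.85, "dy": 3.66, "roll": -3.76},
    {"dx": 2.85, "dy": 3.66, "roll": -3.76},
    {"dx": 0}
  ]
}}

```text
schema error: expected keys fingers, dx, dy, dz, roll
```

Emit:
{"api": "play_rows", "payload": {
  "moves": [
    {"fingers": 8.5, "dx": 2.85, "dy": 3.66, "dz": 0, "roll": -3.76},
    {"fingers": 8.5, "dx": 2.85, "dy": 3.66, "dz": 0, "roll": -3.76},
    {"fingers": 8.5, "dx": 2.85, "dy": 3.66, "dz": 0, "roll": -3.76},
    {"fingers": 8.5, "dx": 2.85, "dy": 3.66, "dz": 0, "roll": -3.76},
    {"fingers": 8.5, "dx": 2.85, "dy": 3.66, "dz": 0, "roll": -3.76},
    {"fingers": 8.5, "dx": 2.85, "dy": 3.66, "dz": 0, "roll": -3.76},
    {"fingers": 8.5, "dx": 2.85, "dy": 3.66, "dz": 0, "roll": -3.76},
    {"fingers": 8.5, "dx": 2.85, "dy": 3.66, "dz": 0, "roll": -3.76},
    {"fingers": 8.5, "dx": 0, "dy": 0, "dz": 0, "roll": 0}
  ]
}}

```text
time: 1.27
tool_pos: [0.4292, -0.314, 0.2271]
eef_rot: [0.439, -0.437, 0.557, -0.553]
ft_force: [-0.3, -0.7, 0.9]
gripper_width: 0.0848
```

```bash
cat > st.py <<'E'
from h import *
np.set_printoptions(precision=4,suppress=True)
def st():
    s=manip.read_state();T=Rq(s["eef_rot"])
    print("t %.2f"%s["time"],s["tool_pos"],"yaw %.1f"%np.degrees(np.arctan2(T[1,0],T[0,0])),"F",s["ft_force"],"w %.4f"%s["gripper_width"]);return s
E
python3 - <<'E'
from st import *
s=st(); cv2.imwrite("pics/w1.png",manip.capture("wrist")[:,:,::-1])
P=[[.4958,-.309,.016],[.4825,-.3696,.016],[.3573,-.3416,.016],[.3688,-.2818,.016]]
print(w2pix("wrist",P,s))
E
```

```text
t 1.27 [ 0.4292 -0.314   0.2271] yaw -103.4 F [-0.2992 -0.6511  0.945 ] w 0.0848
[[307.1721 148.479 ]
 [371.5834 147.3781]
 [369.1949 272.3376]
 [311.8178 274.6354]]
```

View pics/w1.png

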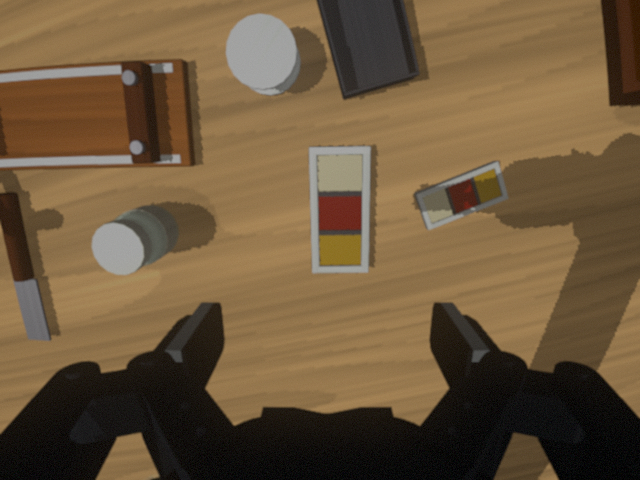

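Wrist view shows the panel at (309,147), (371,146), (369,273), (313,272), matching the top-camera prediction to about 2 px.

Run:
```python
from st import *
s=st()
P=pix2w("wrist",[(309,147),(371,146),(369,272.5),(313,272.5)],.016,s);print(P,P.mean(0))
d=(P[0]+P[1]-P[2]-P[3]);print(np.degrees(np.arctan2(d[1],d[0])))
# clamp check from wrist: stop face and bed end corners
print(pix2w("wrist",[(121,66),(132,163)],.037,s), pix2w("wrist",[(186,61),(192,164)],.015,s))
```

```text
t 1.32 [ 0.4275 -0.3164  0.227 ] yaw -103.6 F [-0.4067 -0.5678  0.1253] w 0.0853
[[ 0.4948 -0.3139  0.016 ]
 [ 0.4818 -0.3721  0.016 ]
 [ 0.3551 -0.3437  0.016 ]
 [ 0.369  -0.286   0.016 ]] [ 0.4252 -0.3289  0.016 ]
-12.54621131547244
[[ 0.6045 -0.1707  0.037 ]
 [ 0.5218 -0.1504  0.037 ]] [[ 0.5985 -0.2222  0.015 ]
 [ 0.5071 -0.1976  0.015 ]]
```

Emit:
{"api": "play_rows", "payload": {
  "moves": [
    {"fingers": 8.5, "dx": -0.1, "dy": -0.5, "dz": -4, "roll": 1.2},
    {"fingers": 8.5, "dx": -0.1, "dy": -0.5, "dz": -4, "roll": 0},
    {"fingers": 8.5, "dx": 0, "dy": 0, "dz": -4, "roll": 0},
    {"fingers": 8.5, "dx": 0, "dy": 0, "dz": 0, "roll": 0},
    {"fingers": 8.5, "dx": 0, "dy": 0, "dz": 0, "roll": 0}
  ]
}}

```text
time: 1.95
tool_pos: [0.4213, -0.3339, 0.1057]
eef_rot: [0.44, -0.442, 0.553, -0.552]
ft_force: [-0.2, -0.2, 0.2]
gripper_width: 0.0851
```

Run:
```python
from st import *
s=st(); cv2.imwrite("pics/w2.png",manip.capture("wrist")[:,:,::-1])
```

```text
t 1.95 [ 0.4213 -0.3339  0.1057] yaw -102.8 F [-0.1989 -0.2013  0.1983] w 0.0851
```

View pics/w2.png

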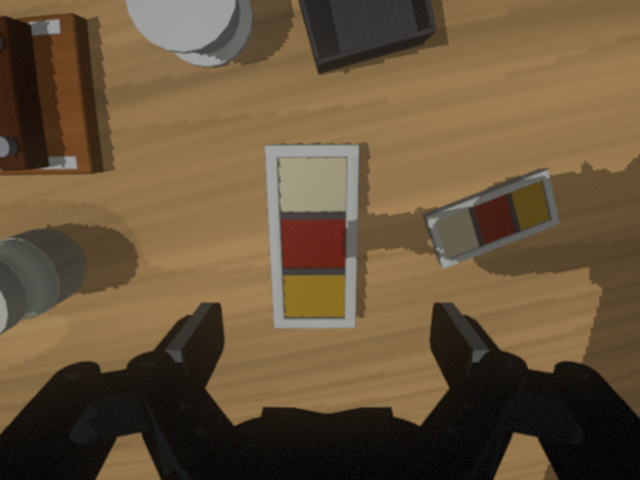

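Panel corners now (266,145), (359,144), (355,328), (274,328).

Run:
```python
from st import *
s=st()
P=pix2w("wrist",[(266,145),(359,144),(355,328),(274,328)],.016,s);print(P,P.mean(0))
d=(P[0]+P[1]-P[2]-P[3]);print(np.degrees(np.arctan2(d[1],d[0])))
```

```text
t 2.00 [ 0.421  -0.3339  0.1056] yaw -102.8 F [-0.4196 -0.1198 -0.4092] w 0.0851
[[ 0.4966 -0.3113  0.016 ]
 [ 0.4841 -0.3687  0.016 ]
 [ 0.3573 -0.3402  0.016 ]
 [ 0.3704 -0.2823  0.016 ]] [ 0.4271 -0.3257  0.016 ]
-12.809539134467556
```

Emit:
{"api": "play_rows", "payload": {
  "moves": [
    {"fingers": 8.5, "dx": 0.3, "dy": 0.45, "dz": -2.5, "roll": 0},
    {"fingers": 8.5, "dx": 0.25, "dy": 0.37, "dz": -2.5, "roll": 0},
    {"fingers": 8.5, "dx": 0, "dy": 0, "dz": 0, "roll": 0},
    {"fingers": 8.5, "dx": 0, "dy": 0, "dz": 0, "roll": 0}
  ]
}}

```text
time: 2.5
tool_pos: [0.4307, -0.3303, 0.0629]
eef_rot: [-0.44, 0.441, -0.549, 0.557]
ft_force: [0.1, -0.6, -0.1]
gripper_width: 0.0851
```

Emit:
{"api": "play_rows", "payload": {
  "moves": [
    {"fingers": 8.5, "dx": -0.4, "dy": 0.45, "dz": -2.0, "roll": 0},
    {"fingers": 8.5, "dx": 0, "dy": 0, "dz": -1.0, "roll": 0},
    {"fingers": 8.5, "dx": 0, "dy": 0, "dz": 0, "roll": 0}
  ]
}}

```text
time: 2.88
tool_pos: [0.4293, -0.3288, 0.0371]
eef_rot: [-0.441, 0.44, -0.546, 0.56]
ft_force: [0.0, 0.2, 0.2]
gripper_width: 0.0851
```

Run:
```python
from st import *
s=st()
```

```text
t 2.88 [ 0.4293 -0.3288  0.0371] yaw -103.0 F [0.0198 0.2105 0.159 ] w 0.0851
```

Emit:
{"api": "play_rows", "payload": {
  "moves": [
    {"fingers": 8.5, "dx": -0.3, "dy": 0.5, "dz": -1.0, "roll": 0.3},
    {"fingers": 8.5, "dx": 0, "dy": 0, "dz": 0, "roll": 0},
    {"fingers": 8.5, "dx": 0, "dy": 0, "dz": 0, "roll": 0}
  ]
}}

```text
time: 3.25
tool_pos: [0.4271, -0.3243, 0.028]
eef_rot: [-0.442, 0.441, -0.544, 0.56]
ft_force: [0.1, 1.2, 0.3]
gripper_width: 0.0849
```

Run:
```python
from st import *
s=st()
```

```text
t 3.25 [ 0.4271 -0.3243  0.028 ] yaw -102.7 F [0.1485 1.1544 0.3083] w 0.0849
```

Emit:
{"api": "play_rows", "payload": {
  "moves": [
    {"fingers": 8.5, "dx": 0, "dy": -0.1, "dz": -1.2, "roll": 0},
    {"fingers": 8.5, "dx": 0, "dy": 0, "dz": -1.0, "roll": 0},
    {"fingers": 8.5, "dx": 0, "dy": 0, "dz": 0, "roll": 0},
    {"fingers": 8.5, "dx": 0, "dy": 0, "dz": 0, "roll": 0}
  ]
}}

```text
time: 3.75
tool_pos: [0.427, -0.3254, 0.0042]
eef_rot: [-0.442, 0.441, -0.544, 0.56]
ft_force: [-0.1, 0.1, -0.8]
gripper_width: 0.0851
```

Emit:
{"api": "play_rows", "payload": {
  "moves": [
    {"fingers": 8.5, "dx": 0, "dy": 0, "dz": -0.4, "roll": 0},
    {"fingers": 8.5, "dx": 0, "dy": 0, "dz": 0, "roll": 0},
    {"fingers": 5, "dx": 0, "dy": 0, "dz": 0, "roll": 0},
    {"fingers": 5, "dx": 0, "dy": 0, "dz": 0, "roll": 0},
    {"fingers": 5, "dx": 0, "dy": 0, "dz": 0, "roll": 0},
    {"fingers": 5, "dx": 0, "dy": 0, "dz": 0, "roll": 0},
    {"fingers": 5, "dx": 0, "dy": 0, "dz": 0, "roll": 0},
    {"fingers": 5, "dx": 0, "dy": 0, "dz": 0, "roll": 0}
  ],
  "force": 40
}}

```text
time: 4.75
tool_pos: [0.4275, -0.3258, 0.0006]
eef_rot: [-0.442, 0.441, -0.544, 0.56]
ft_force: [-0.2, 0.0, -0.3]
gripper_width: 0.0587
```

Run:
```python
from st import *
s=st(); cv2.imwrite("pics/w3.png",manip.capture("wrist")[:,:,::-1])
```

```text
t 4.75 [ 0.4275 -0.3258  0.0006] yaw -102.7 F [-0.2414  0.0171 -0.2803] w 0.0587
```

View pics/w3.png

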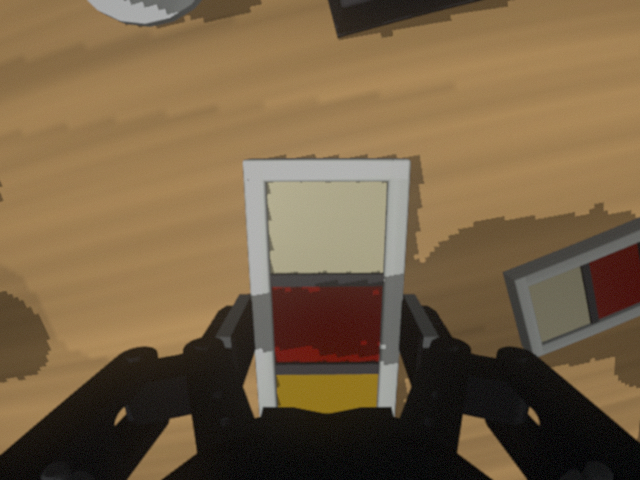

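Gripped (opening 58.7 mm). Far frame edge at (244,160)–(410,159). I'll work out where the panel sits in the grip.

Run:
```python
from st import *
s=st()
P=pix2w("wrist",[(244,160),(410,159)],.016,s);print(P)
T=Rq(s["eef_rot"]); print("in tool:",(P-s["tool_pos"])@T)
```

```text
t 4.80 [ 0.4275 -0.3259  0.0007] yaw -102.7 F [ 0.5109  0.0603 -0.9567] w 0.0587
[[ 0.4972 -0.3108  0.016 ]
 [ 0.4846 -0.3683  0.016 ]]
in tool: [[-0.0297 -0.0145  0.0649]
 [ 0.0291 -0.0137  0.0652]]
```

Emit:
{"api": "play_rows", "payload": {
  "moves": [
    {"fingers": 5, "dx": 0, "dy": 0, "dz": 2, "roll": 0},
    {"fingers": 5, "dx": 0, "dy": 0, "dz": 4, "roll": 0},
    {"fingers": 5, "dx": 0, "dy": 0, "dz": 4, "roll": 0},
    {"fingers": 5, "dx": 0, "dy": 0, "dz": 4, "roll": 0},
    {"fingers": 5, "dx": 0, "dy": 0, "dz": 0, "roll": 0},
    {"fingers": 5, "dx": 1.3, "dy": 2.0, "dz": 0, "roll": 7.5},
    {"fingers": 5, "dx": 1.3, "dy": 2.0, "dz": 0, "roll": 7.5},
    {"fingers": 5, "dx": 1.3, "dy": 2.0, "dz": 0, "roll": 7.5},
    {"fingers": 5, "dx": 1.3, "dy": 2.0, "dz": 0, "roll": 7.5},
    {"fingers": 5, "dx": 1.3, "dy": 2.0, "dz": 0, "roll": 7.5},
    {"fingers": 5, "dx": 1.3, "dy": 2.0, "dz": 0, "roll": 7.5},
    {"fingers": 5, "dx": 1.3, "dy": 2.0, "dz": 0, "roll": 7.5},
    {"fingers": 5, "dx": 1.3, "dy": 2.0, "dz": 0, "roll": 7.5},
    {"fingers": 5, "dx": 1.3, "dy": 2.0, "dz": 0, "roll": 7.5},
    {"fingers": 5, "dx": 1.3, "dy": 2.0, "dz": 0, "roll": 7.5},
    {"fingers": 5, "dx": 0, "dy": 0, "dz": 0, "roll": 0},
    {"fingers": 5, "dx": 0, "dy": 0, "dz": 0, "roll": 0}
  ]
}}

```text
time: 6.92
tool_pos: [0.5427, -0.1131, 0.1194]
eef_rot: [0.69, -0.689, 0.162, -0.148]
ft_force: [-0.2, -0.4, -2.6]
gripper_width: 0.059
```

Run:
```python
from st import *
s=st(); cv2.imwrite("pics/w4.png",manip.capture("wrist")[:,:,::-1])
```

```text
t 6.92 [ 0.5427 -0.1131  0.1194] yaw -25.4 F [-0.1679 -0.3578 -2.6116] w 0.0590
```

View pics/w4.png

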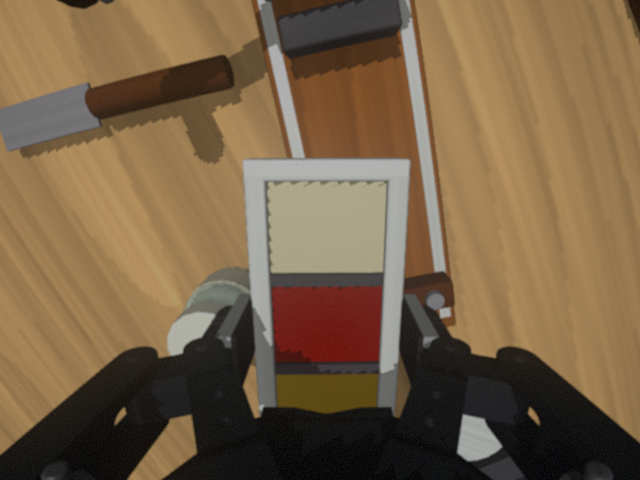

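Panel hangs straight in the grip. The clamp strips (left through (270,35) and (296,150); right through (410,40) and (438,265)) and the jaw's top front edge (286,54)–(402,36) are visible, so I can refine the clamp pose.

Run:
```python
import cv2
im=cv2.imread("pics/w4.png")
cv2.imwrite("pics/c4.png",cv2.resize(im[0:330,230:470],None,fx=1.8*1,fy=1.8,interpolation=cv2.INTER_CUBIC))
from st import *
s=st()
A=pix2w("wrist",[(270,35),(296,150),(410,40),(438,265)],.015,s);print(A)
print(pix2w("wrist",[(286,54),(402,36)],.038,s))
o=np.array([.5820,-.0876]);y=np.array([.2425,.970]);x=np.array([.970,-.2425])
for P in A: print((P[:2]-o)@x,(P[:2]-o)@y)
```

```text
t 6.97 [ 0.5427 -0.1129  0.1195] yaw -25.4 F [-0.6376 -0.0834 -2.8757] w 0.0588
[[ 0.5673  0.027   0.015 ]
 [ 0.5503 -0.0442  0.015 ]
 [ 0.6459 -0.0137  0.015 ]
 [ 0.6081 -0.162   0.015 ]]
[[ 0.5718  0.0067  0.038 ]
 [ 0.6361 -0.0131  0.038 ]]
-0.04205679552237443 0.10764069034508471
-0.04127219000216535 0.034390520539997374
0.04408821348487442 0.0872120424188848
0.043332244274986165 -0.0658659883564779
```

View pics/c4.png

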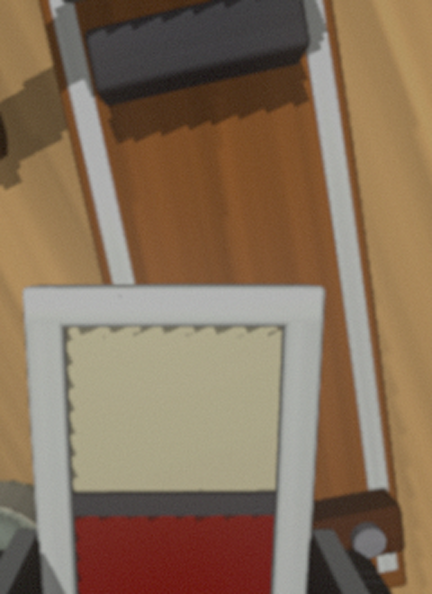

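Emit:
{"api": "play_rows", "payload": {
  "moves": [
    {"fingers": 5, "dx": 1.4, "dy": 0.95, "dz": 0, "roll": 4},
    {"fingers": 5, "dx": 1.4, "dy": 0.95, "dz": 0, "roll": 4},
    {"fingers": 5, "dx": 1.4, "dy": 0.95, "dz": 0, "roll": 4},
    {"fingers": 5, "dx": 0, "dy": 0, "dz": 0, "roll": 0},
    {"fingers": 5, "dx": 0, "dy": 0, "dz": 0, "roll": 0},
    {"fingers": 5, "dx": 0, "dy": 0, "dz": -2.5, "roll": 0},
    {"fingers": 5, "dx": 0, "dy": 0, "dz": -2.5, "roll": 0},
    {"fingers": 5, "dx": 0, "dy": 0, "dz": 0, "roll": 0},
    {"fingers": 5, "dx": 0, "dy": 0, "dz": 0, "roll": 0}
  ]
}}

```text
time: 8.1
tool_pos: [0.5865, -0.0885, 0.0695]
eef_rot: [-0.701, 0.704, -0.088, 0.076]
ft_force: [0.8, 0.4, -2.4]
gripper_width: 0.0587
```

Run:
```python
from st import *
s=st()
```

```text
t 8.10 [ 0.5865 -0.0885  0.0695] yaw -13.3 F [ 0.8273  0.3686 -2.4325] w 0.0587
```

Emit:
{"api": "play_rows", "payload": {
  "moves": [
    {"fingers": 5, "dx": -0.3, "dy": 0.5, "dz": 0, "roll": -0.8},
    {"fingers": 5, "dx": 0, "dy": 0, "dz": -1.5, "roll": 0},
    {"fingers": 5, "dx": 0, "dy": 0, "dz": 0, "roll": 0},
    {"fingers": 5, "dx": 0, "dy": 0, "dz": 0, "roll": 0}
  ]
}}

```text
time: 8.6
tool_pos: [0.5845, -0.0834, 0.0558]
eef_rot: [-0.7, 0.703, -0.092, 0.082]
ft_force: [0.6, 0.1, -2.4]
gripper_width: 0.0586
```

Run:
```python
from st import *
s=st(); cv2.imwrite("pics/t5.png",cv2.resize(manip.capture("top")[170:270,210:400,::-1],None,fx=4,fy=4,interpolation=cv2.INTER_CUBIC))
```

```text
t 8.60 [ 0.5845 -0.0834  0.0558] yaw -14.1 F [ 0.6078  0.0947 -2.4366] w 0.0586
```

View pics/t5.png

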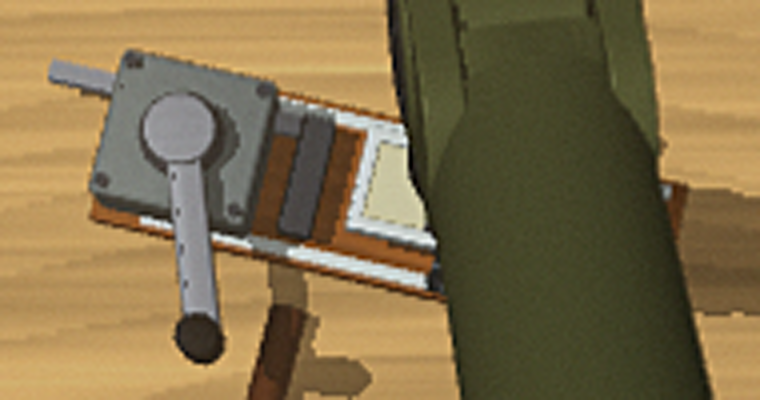

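The panel hovers in line with the bed, clear of the jaw. Lowering.

Emit:
{"api": "play_rows", "payload": {
  "moves": [
    {"fingers": 5, "dx": 0, "dy": 0, "dz": -1.5, "roll": 0},
    {"fingers": 5, "dx": 0, "dy": 0, "dz": -1.5, "roll": 0},
    {"fingers": 5, "dx": 0, "dy": 0, "dz": 0, "roll": 0},
    {"fingers": 5, "dx": 0, "dy": 0, "dz": -0.4, "roll": 0},
    {"fingers": 5, "dx": 0, "dy": 0, "dz": 0, "roll": 0}
  ]
}}

```text
time: 9.28
tool_pos: [0.5838, -0.0836, 0.0185]
eef_rot: [-0.7, 0.703, -0.093, 0.082]
ft_force: [1.0, 0.6, -2.7]
gripper_width: 0.0587
```

Emit:
{"api": "play_rows", "payload": {
  "moves": [
    {"fingers": 5, "dx": 0, "dy": 0, "dz": -0.2, "roll": 0},
    {"fingers": 5, "dx": 0, "dy": 0, "dz": 0, "roll": 0},
    {"fingers": 5, "dx": 0, "dy": 0, "dz": -0.1, "roll": 0},
    {"fingers": 5, "dx": 0, "dy": 0, "dz": 0, "roll": 0}
  ]
}}

```text
time: 9.78
tool_pos: [0.5848, -0.0837, 0.0172]
eef_rot: [-0.7, 0.703, -0.092, 0.082]
ft_force: [-1.7, 0.5, 0.8]
gripper_width: 0.0588
```

Weight has come off, so it is resting on the bed. Releasing and rising.

Emit:
{"api": "play_rows", "payload": {
  "moves": [
    {"fingers": 8.5, "dx": 0, "dy": 0, "dz": 0, "roll": 0},
    {"fingers": 8.5, "dx": 0, "dy": 0, "dz": 0, "roll": 0},
    {"fingers": 8.5, "dx": 0, "dy": 0, "dz": 0, "roll": 0},
    {"fingers": 8.5, "dx": 0, "dy": 0, "dz": 0, "roll": 0},
    {"fingers": 8.5, "dx": 0, "dy": 0, "dz": 2, "roll": 0},
    {"fingers": 8.5, "dx": 0, "dy": 0, "dz": 4, "roll": 0},
    {"fingers": 8.5, "dx": 0, "dy": 0, "dz": 6, "roll": 0},
    {"fingers": 8.5, "dx": 0, "dy": 0, "dz": 6, "roll": 0},
    {"fingers": 8.5, "dx": 0, "dy": 0, "dz": 0, "roll": 0},
    {"fingers": 8.5, "dx": 0, "dy": 0, "dz": 0, "roll": 0}
  ]
}}

```text
time: 11.02
tool_pos: [0.5853, -0.0828, 0.2096]
eef_rot: [-0.7, 0.703, -0.089, 0.084]
ft_force: [0.2, -0.3, -1.1]
gripper_width: 0.0849
```

Run:
```python
from st import *
s=st(); cv2.imwrite("pics/w6.png",manip.capture("wrist")[:,:,::-1])
```

```text
t 11.03 [ 0.5853 -0.0828  0.2096] yaw -14.1 F [ 0.1662 -0.2741 -1.0777] w 0.0849
```

View pics/w6.png

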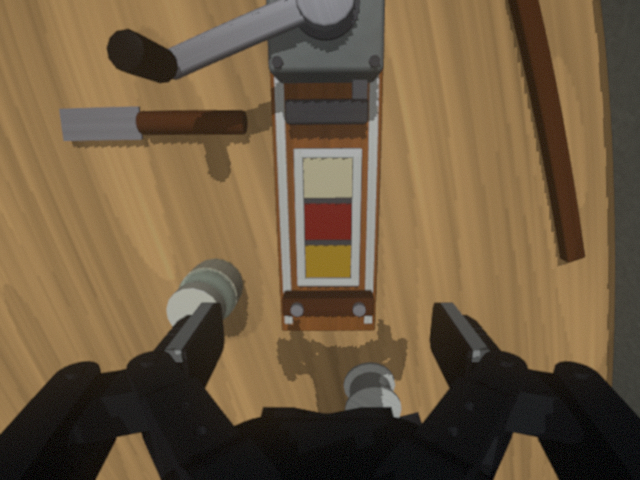

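Panel lies centred between the strips (frame 294–361 between strips 285 and 370), clear of stop (row 292) and jaw (row 123). The post top is at (126,45) and the pivot at (327,5). Now I'll work out the lever approach.

Run:
```python
from st import *
s=st()
print(pix2w("wrist",[(126,45)],.139,s),pix2w("wrist",[(327,5)],.093,s))
C=np.array([.6232,.0773])
for phi in [187,180,170,160,150,140,130,120,110]:
    p=np.radians(phi);r=np.array([np.cos(p),np.sin(p)]);t=np.array([np.sin(p),-np.cos(p)])
    print(phi,"post",C+.12*r,"tcp contact",C+.12*r-.023*t,"xyaw",phi-180)
```

```text
t 11.07 [ 0.5857 -0.0826  0.2099] yaw -14.1 F [-0.1104  0.3195  0.6911] w 0.0850
[[0.5069 0.0663 0.139 ]] [[0.6239 0.0705 0.093 ]]
187 post [0.5041 0.0627] tcp contact [0.5069 0.0398] xyaw 7
180 post [0.5032 0.0773] tcp contact [0.5032 0.0543] xyaw 0
170 post [0.505  0.0981] tcp contact [0.501  0.0755] xyaw -10
160 post [0.5104 0.1183] tcp contact [0.5026 0.0967] xyaw -20
150 post [0.5193 0.1373] tcp contact [0.5078 0.1174] xyaw -30
140 post [0.5313 0.1544] tcp contact [0.5165 0.1368] xyaw -40
130 post [0.5461 0.1692] tcp contact [0.5284 0.1544] xyaw -50
120 post [0.5632 0.1812] tcp contact [0.5433 0.1697] xyaw -60
110 post [0.5822 0.1901] tcp contact [0.5605 0.1822] xyaw -70
```

Emit:
{"api": "play_rows", "payload": {
  "moves": [
    {"fingers": 0, "dx": -1.9, "dy": 2.2, "dz": 0, "roll": 5.2},
    {"fingers": 0, "dx": -1.9, "dy": 2.2, "dz": 0, "roll": 5.2},
    {"fingers": 0, "dx": -1.9, "dy": 2.2, "dz": 0, "roll": 5.2},
    {"fingers": 0, "dx": -1.9, "dy": 2.2, "dz": 0, "roll": 5.2},
    {"fingers": 0, "dx": 0, "dy": 0, "dz": 0, "roll": 0},
    {"fingers": 0, "dx": 0, "dy": 0, "dz": 0, "roll": 0},
    {"fingers": 0, "dx": 0, "dy": 0, "dz": 0, "roll": 0}
  ]
}}

```text
time: 11.95
tool_pos: [0.5035, 0.0063, 0.2024]
eef_rot: [-0.705, 0.707, 0.038, -0.051]
ft_force: [0.2, -0.5, 0.4]
gripper_width: -0.0002
```

Run:
```python
from st import *
s=st(); cv2.imwrite("pics/w7.png",manip.capture("wrist")[:,:,::-1])
```

```text
t 11.95 [0.5035 0.0063 0.2024] yaw 7.3 F [ 0.199  -0.5271  0.4401] w -0.0002
```

View pics/w7.png

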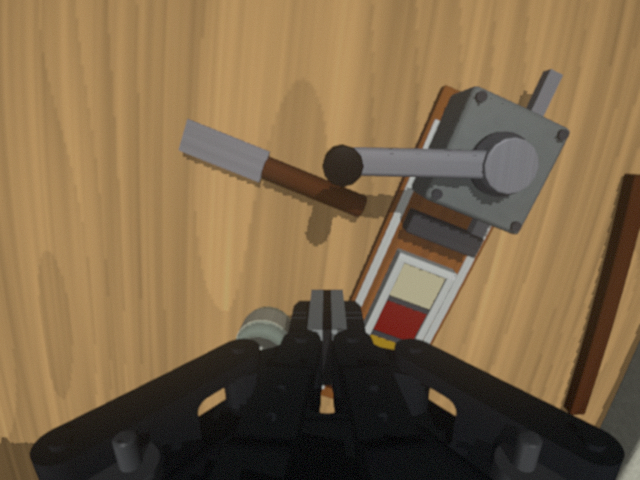

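Post top at (343,164), pivot top at (511,165), fingers at column 327.

Run:
```python
from st import *
s=st(); P=pix2w("wrist",[(343,164),(511,165)],[.139,.093],s);print(P,(P-s["tool_pos"])@Rq(s["eef_rot"]))
```

```text
t 12.00 [0.5036 0.0061 0.2023] yaw 7.2 F [-0.1519  0.7898  0.3961] w 0.0001
[[0.5046 0.0654 0.139 ]
 [0.6231 0.078  0.093 ]] [[0.0097 0.0631 0.0588]
 [0.1296 0.1069 0.0565]]
```

Emit:
{"api": "play_rows", "payload": {
  "moves": [
    {"fingers": 0, "dx": 0.5, "dy": 0, "dz": -3.3, "roll": 0},
    {"fingers": 0, "dx": 0.4, "dy": 0, "dz": -3.3, "roll": 0},
    {"fingers": 0, "dx": 0, "dy": 0, "dz": -3.3, "roll": 0},
    {"fingers": 0, "dx": 0, "dy": 0, "dz": 0, "roll": 0},
    {"fingers": 0, "dx": 0, "dy": 0, "dz": 0, "roll": 0}
  ]
}}

```text
time: 12.62
tool_pos: [0.5157, 0.0033, 0.1019]
eef_rot: [-0.705, 0.707, 0.037, -0.048]
ft_force: [0.2, -0.2, 0.9]
gripper_width: -0.0001
```

Emit:
{"api": "play_rows", "payload": {
  "moves": [
    {"fingers": 0, "dx": -0.4, "dy": 1.4, "dz": 0, "roll": 0},
    {"fingers": 0, "dx": -0.4, "dy": 1.4, "dz": 0, "roll": 0},
    {"fingers": 0, "dx": 0, "dy": 0, "dz": 0, "roll": 0},
    {"fingers": 0, "dx": 0, "dy": 0, "dz": 0, "roll": 0}
  ]
}}

```text
time: 13.12
tool_pos: [0.5093, 0.0342, 0.1055]
eef_rot: [-0.705, 0.707, 0.039, -0.046]
ft_force: [0.3, -0.3, 0.1]
gripper_width: 0.0
```

Run:
```python
from st import *
s=st(); cv2.imwrite("pics/w8.png",manip.capture("wrist")[:,:,::-1])
```

```text
t 13.12 [0.5093 0.0342 0.1055] yaw 6.9 F [ 0.3491 -0.3234  0.0643] w 0.0000
```

View pics/w8.png

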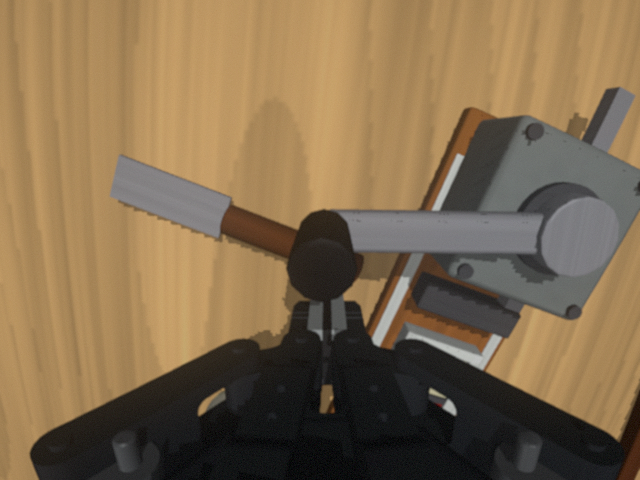

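Post is centred ahead of the closed fingers (column 323), nearly touching. Start pushing along the arc.

Emit:
{"api": "play_rows", "payload": {
  "moves": [
    {"fingers": 0, "dx": -0.1, "dy": 0.5, "dz": 0, "roll": 0},
    {"fingers": 0, "dx": -0.1, "dy": 0.5, "dz": 0, "roll": -1.5},
    {"fingers": 0, "dx": -0.1, "dy": 0.5, "dz": 0, "roll": -2},
    {"fingers": 0, "dx": 0, "dy": 0, "dz": 0, "roll": 0}
  ]
}}

```text
time: 13.68
tool_pos: [0.506, 0.0476, 0.1054]
eef_rot: [-0.705, 0.709, 0.015, -0.023]
ft_force: [-0.5, -0.4, -0.4]
gripper_width: -0.0001
```

```bash
cat >> st.py <<'E'
C=np.array([.6232,.0775])
def lev(s):
    T=Rq(s["eef_rot"]); zz=T[:2,2]
    # contact: post centre on ray: |tcp+.023 z + a x - C|=.12
    p=s["tool_pos"][:2]+.023*zz-C
    ph=np.degrees(np.arctan2(p[1],p[0]))%360; r=np.array([np.cos(np.radians(ph)),np.sin(np.radians(ph))]);t=np.array([r[1],-r[0]])
    print("phi %.1f rad %.4f Ft %.2f Fr %.2f"%(ph,np.hypot(*p),-s["ft_force"][:2]@t,s["ft_force"][:2]@r))
    for d in (2,4,6,10):
        a=np.radians(ph-d);rr=np.array([np.cos(a),np.sin(a)]);tt=np.array([rr[1],-rr[0]])
        print("  next",d,"deg: dxy cm",(C+.12*rr-.023*tt-s["tool_pos"][:2])*100,"roll %.1f"%(ph-d-180-np.degrees(np.arctan2(T[1,0],T[0,0]))))
E
python3 - <<'E'
from st import *
s=st();lev(s)
E
```

```text
t 13.68 [0.506  0.0476 0.1054] yaw 3.1 F [-0.4778 -0.3512 -0.3708] w -0.0001
phi 183.3 rad 0.1186 Ft 0.32 Fr 0.50
  next 2 deg: dxy cm [-0.224   0.4078] roll -1.7
  next 4 deg: dxy cm [-0.3068  0.8262] roll -3.7
  next 6 deg: dxy cm [-0.3749  1.2472] roll -5.7
  next 10 deg: dxy cm [-0.4668  2.095 ] roll -9.7
```

Emit:
{"api": "play_rows", "payload": {
  "moves": [
    {"fingers": 0, "dx": -0.2, "dy": 0.6, "dz": 0, "roll": -3},
    {"fingers": 0, "dx": -0.12, "dy": 0.63, "dz": 0, "roll": -3},
    {"fingers": 0, "dx": -0.1, "dy": 0.63, "dz": 0, "roll": -3},
    {"fingers": 0, "dx": -0.05, "dy": 0.64, "dz": 0, "roll": -3},
    {"fingers": 0, "dx": 0, "dy": 0, "dz": 0, "roll": 0}
  ]
}}

```text
time: 14.3
tool_pos: [0.502, 0.0693, 0.1054]
eef_rot: [-0.702, 0.708, -0.062, 0.055]
ft_force: [-0.3, -1.3, 1.3]
gripper_width: 0.0002
```

Run:
```python
from st import *
s=st();lev(s)
cv2.imwrite("pics/w9.png",manip.capture("wrist")[:,:,::-1])
```

```text
t 14.30 [0.502  0.0693 0.1054] yaw -9.5 F [-0.2758 -1.3124  1.333 ] w 0.0002
phi 173.0 rad 0.1183 Ft 1.34 Fr 0.11
  next 2 deg: dxy cm [-0.0969  0.4332] roll 0.4
  next 4 deg: dxy cm [-0.103   0.8597] roll -1.6
  next 6 deg: dxy cm [-0.0941  1.2861] roll -3.6
  next 10 deg: dxy cm [-0.0317  2.1366] roll -7.6
```

View pics/w9.png

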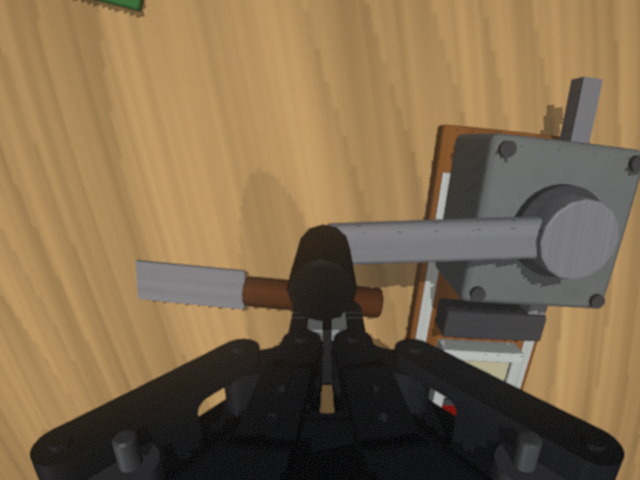

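Pushing works; the jaw is advancing towards the panel and the post stays centred (322).

Emit:
{"api": "play_rows", "payload": {
  "moves": [
    {"fingers": 0, "dx": -0.05, "dy": 0.64, "dz": 0, "roll": -2.3},
    {"fingers": 0, "dx": 0, "dy": 0.64, "dz": 0, "roll": -2.7},
    {"fingers": 0, "dx": 0.03, "dy": 0.64, "dz": 0, "roll": -3},
    {"fingers": 0, "dx": 0.06, "dy": 0.64, "dz": 0, "roll": -3},
    {"fingers": 0, "dx": 0, "dy": 0, "dz": 0, "roll": 0}
  ]
}}

```text
time: 14.98
tool_pos: [0.5024, 0.0911, 0.1051]
eef_rot: [-0.692, 0.699, -0.132, 0.123]
ft_force: [-0.9, -0.6, -0.0]
gripper_width: 0.0002
```

Run:
```python
from st import *
s=st();lev(s)
```

```text
t 14.97 [0.5024 0.0911 0.1051] yaw -20.7 F [-0.9052 -0.5817 -0.0055] w 0.0002
phi 162.7 rad 0.1181 Ft 0.82 Fr 0.69
  next 2 deg: dxy cm [-0.0008  0.4359] roll 1.4
  next 4 deg: dxy cm [0.0693 0.8566] roll -0.6
  next 6 deg: dxy cm [0.154  1.2746] roll -2.6
  next 10 deg: dxy cm [0.367  2.1004] roll -6.6
```

Emit:
{"api": "play_rows", "payload": {
  "moves": [
    {"fingers": 0, "dx": 0.05, "dy": 0.64, "dz": 0, "roll": -1.5},
    {"fingers": 0, "dx": 0.12, "dy": 0.62, "dz": 0, "roll": -2.2},
    {"fingers": 0, "dx": 0.15, "dy": 0.6, "dz": 0, "roll": -2.5},
    {"fingers": 0, "dx": 0.18, "dy": 0.6, "dz": 0, "roll": -2.5},
    {"fingers": 0, "dx": 0, "dy": 0, "dz": 0, "roll": 0}
  ]
}}

```text
time: 15.6
tool_pos: [0.5066, 0.112, 0.1045]
eef_rot: [-0.679, 0.689, -0.185, 0.174]
ft_force: [0.1, -0.2, -0.5]
gripper_width: -0.0
```

Run:
```python
from st import *
s=st();lev(s)
cv2.imwrite("pics/w10.png",manip.capture("wrist")[:,:,::-1])
cv2.imwrite("pics/s10.png",cv2.resize(manip.capture("scene")[210:360,210:410,::-1],None,fx=4,fy=4,interpolation=cv2.INTER_CUBIC))
```

```text
t 15.60 [0.5066 0.112  0.1045] yaw -29.4 F [ 0.1301 -0.1588 -0.452 ] w -0.0000
phi 152.6 rad 0.1185 Ft 0.08 Fr -0.19
  next 2 deg: dxy cm [0.0702 0.4349] roll 0.0
  next 4 deg: dxy cm [0.2127 0.8368] roll -2.0
  next 6 deg: dxy cm [0.3693 1.2335] roll -4.0
  next 10 deg: dxy cm [0.7233 2.0094] roll -8.0
```

View pics/w10.png

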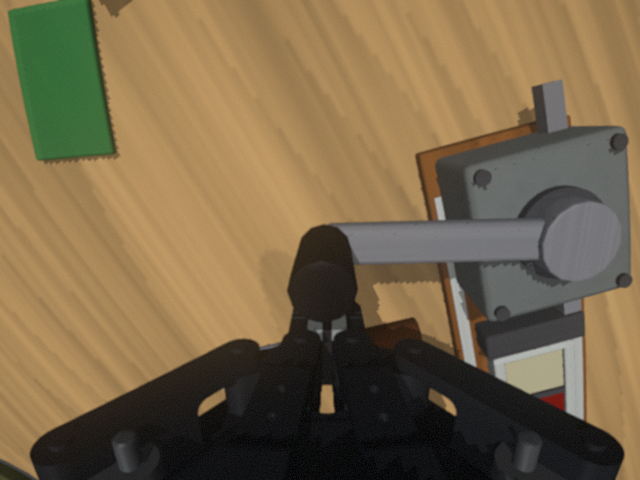

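View pics/s10.png

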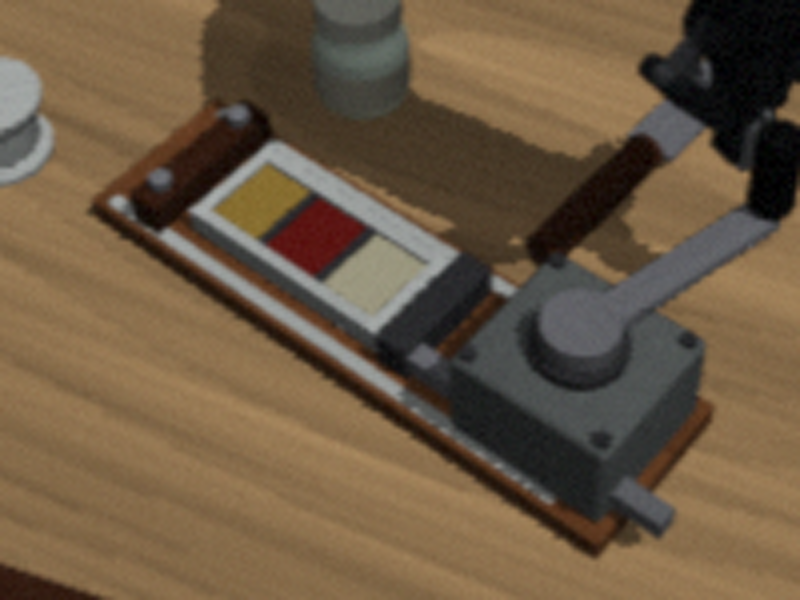

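Jaw is now almost at the panel, and the panel is still ~10 mm off the stop. Slower now.

Emit:
{"api": "play_rows", "payload": {
  "moves": [
    {"fingers": 0, "dx": 0.1, "dy": 0.4, "dz": 0, "roll": -1.5},
    {"fingers": 0, "dx": 0.15, "dy": 0.4, "dz": 0, "roll": -2},
    {"fingers": 0, "dx": 0.17, "dy": 0.4, "dz": 0, "roll": -2},
    {"fingers": 0, "dx": 0.18, "dy": 0.4, "dz": 0, "roll": -2}
  ]
}}

```text
time: 16.2
tool_pos: [0.5117, 0.1263, 0.1043]
eef_rot: [-0.664, 0.675, -0.233, 0.22]
ft_force: [-2.1, -1.5, 2.0]
gripper_width: -0.0001
```

Run:
```python
from st import *
s=st();lev(s)
```

```text
t 16.20 [0.5117 0.1263 0.1043] yaw -37.4 F [-2.1232 -1.4611  2.0421] w -0.0001
phi 145.5 rad 0.1184 Ft 2.41 Fr 0.92
  next 2 deg: dxy cm [0.1372 0.4117] roll 0.8
  next 4 deg: dxy cm [0.3287 0.7927] roll -1.2
  next 6 deg: dxy cm [0.5334 1.1669] roll -3.2
  next 10 deg: dxy cm [0.9812 1.8927] roll -7.2
```

Emit:
{"api": "play_rows", "payload": {
  "moves": [
    {"fingers": 0, "dx": 0.17, "dy": 0.38, "dz": 0, "roll": -1},
    {"fingers": 0, "dx": 0.2, "dy": 0.37, "dz": 0, "roll": -1.5},
    {"fingers": 0, "dx": 0.22, "dy": 0.36, "dz": 0, "roll": -2}
  ]
}}

```text
time: 16.58
tool_pos: [0.5175, 0.1374, 0.1043]
eef_rot: [-0.654, 0.665, -0.261, 0.247]
ft_force: [-1.7, -1.5, 1.9]
gripper_width: 0.0002
```

Run:
```python
from st import *
s=st();lev(s)
cv2.imwrite("pics/s11.png",cv2.resize(manip.capture("scene")[210:360,210:410,::-1],None,fx=4,fy=4,interpolation=cv2.INTER_CUBIC))
```

```text
t 16.57 [0.5175 0.1374 0.1043] yaw -42.1 F [-1.7192 -1.4994  1.9228] w 0.0002
phi 139.6 rad 0.1186 Ft 2.26 Fr 0.34
  next 2 deg: dxy cm [0.161  0.4129] roll -0.3
  next 4 deg: dxy cm [0.3907 0.7722] roll -2.3
  next 6 deg: dxy cm [0.6329 1.1233] roll -4.3
  next 10 deg: dxy cm [1.1532 1.799 ] roll -8.3
```

View pics/s11.png

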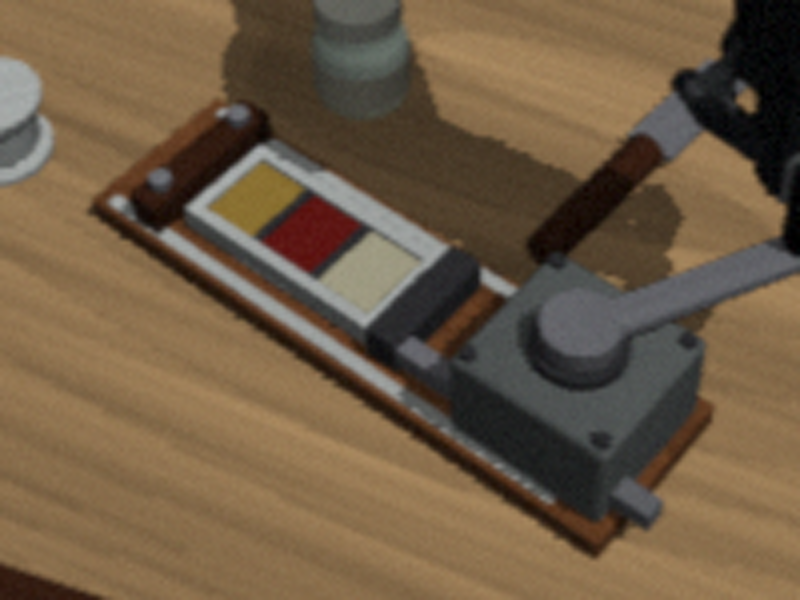

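The jaw is in contact and has pushed the panel nearer the stop, with about 4 mm to go.

Emit:
{"api": "play_rows", "payload": {
  "moves": [
    {"fingers": 0, "dx": 0.2, "dy": 0.34, "dz": 0, "roll": -1.7},
    {"fingers": 0, "dx": 0.22, "dy": 0.34, "dz": 0, "roll": -2}
  ]
}}

```text
time: 16.88
tool_pos: [0.5219, 0.1447, 0.1042]
eef_rot: [-0.646, 0.656, -0.284, 0.269]
ft_force: [-1.8, -1.8, 2.1]
gripper_width: -0.0002
```

Run:
```python
from st import *
s=st();lev(s)
```

```text
t 16.88 [0.5219 0.1447 0.1042] yaw -46.0 F [-1.7575 -1.7634  2.1427] w -0.0002
phi 135.5 rad 0.1187 Ft 2.49 Fr 0.02
  next 2 deg: dxy cm [0.1922 0.3982] roll -0.5
  next 4 deg: dxy cm [0.4465 0.7406] roll -2.5
  next 6 deg: dxy cm [0.7126 1.0739] roll -4.5
  next 10 deg: dxy cm [1.2789 1.7115] roll -8.5
```

Emit:
{"api": "play_rows", "payload": {
  "moves": [
    {"fingers": 0, "dx": 0.12, "dy": 0.18, "dz": 0, "roll": -1},
    {"fingers": 0, "dx": 0.13, "dy": 0.17, "dz": 0, "roll": -1}
  ]
}}

```text
time: 17.12
tool_pos: [0.5244, 0.1483, 0.1041]
eef_rot: [-0.641, 0.651, -0.295, 0.28]
ft_force: [-1.8, -1.8, 1.7]
gripper_width: 0.0
```

Run:
```python
from st import *
s=st();lev(s)
```

```text
t 17.12 [0.5244 0.1483 0.1041] yaw -48.0 F [-1.7872 -1.8405  1.691 ] w 0.0000
phi 133.5 rad 0.1187 Ft 2.56 Fr -0.11
  next 2 deg: dxy cm [0.2086 0.3888] roll -0.5
  next 4 deg: dxy cm [0.4753 0.7216] roll -2.5
  next 6 deg: dxy cm [0.7534 1.045 ] roll -4.5
  next 10 deg: dxy cm [1.3425 1.6616] roll -8.5
```

Emit:
{"api": "play_rows", "payload": {
  "moves": [
    {"fingers": 0, "dx": 0.13, "dy": 0.17, "dz": 0, "roll": -1}
  ]
}}

```text
time: 17.25
tool_pos: [0.5257, 0.1501, 0.1041]
eef_rot: [-0.638, 0.648, -0.302, 0.286]
ft_force: [-1.4, -0.9, 1.2]
gripper_width: -0.0
```

Run:
```python
from st import *
s=st();lev(s)
```

```text
t 17.25 [0.5257 0.1501 0.1041] yaw -49.1 F [-1.3737 -0.8966  1.1834] w -0.0000
phi 132.4 rad 0.1188 Ft 1.62 Fr 0.26
  next 2 deg: dxy cm [0.218  0.3823] roll -0.5
  next 4 deg: dxy cm [0.4906 0.7103] roll -2.5
  next 6 deg: dxy cm [0.7744 1.0286] roll -4.5
  next 10 deg: dxy cm [1.3746 1.6345] roll -8.5
```

Emit:
{"api": "play_rows", "payload": {
  "moves": [
    {"fingers": 0, "dx": 0.13, "dy": 0.17, "dz": 0, "roll": -1}
  ]
}}

```text
time: 17.38
tool_pos: [0.5271, 0.1519, 0.1041]
eef_rot: [-0.635, 0.646, -0.308, 0.292]
ft_force: [-1.6, -2.0, 2.3]
gripper_width: 0.0001
```

Emit:
{"api": "play_rows", "payload": {
  "moves": [
    {"fingers": 0, "dx": 0.13, "dy": 0.16, "dz": 0, "roll": -1}
  ]
}}

```text
time: 17.5
tool_pos: [0.5284, 0.1536, 0.1041]
eef_rot: [-0.632, 0.643, -0.314, 0.298]
ft_force: [-2.3, -2.0, 2.0]
gripper_width: -0.0
```

Emit:
{"api": "play_rows", "payload": {
  "moves": [
    {"fingers": 0, "dx": 0.14, "dy": 0.16, "dz": 0, "roll": -1}
  ]
}}

```text
time: 17.62
tool_pos: [0.5298, 0.1554, 0.1041]
eef_rot: [-0.63, 0.64, -0.32, 0.304]
ft_force: [-1.9, -2.3, 2.3]
gripper_width: 0.0002
```

Run:
```python
from st import *
s=st();lev(s)
cv2.imwrite("pics/s12.png",cv2.resize(manip.capture("scene")[210:360,210:410,::-1],None,fx=4,fy=4,interpolation=cv2.INTER_CUBIC))
```

```text
t 17.62 [0.5298 0.1554 0.1041] yaw -52.3 F [-1.9021 -2.2876  2.3026] w 0.0002
phi 129.3 rad 0.1188 Ft 2.92 Fr -0.57
  next 2 deg: dxy cm [0.24  0.368] roll -0.4
  next 4 deg: dxy cm [0.5301 0.6806] roll -2.4
  next 6 deg: dxy cm [0.831  0.9828] roll -4.4
  next 10 deg: dxy cm [1.4635 1.5549] roll -8.4
```

View pics/s12.png

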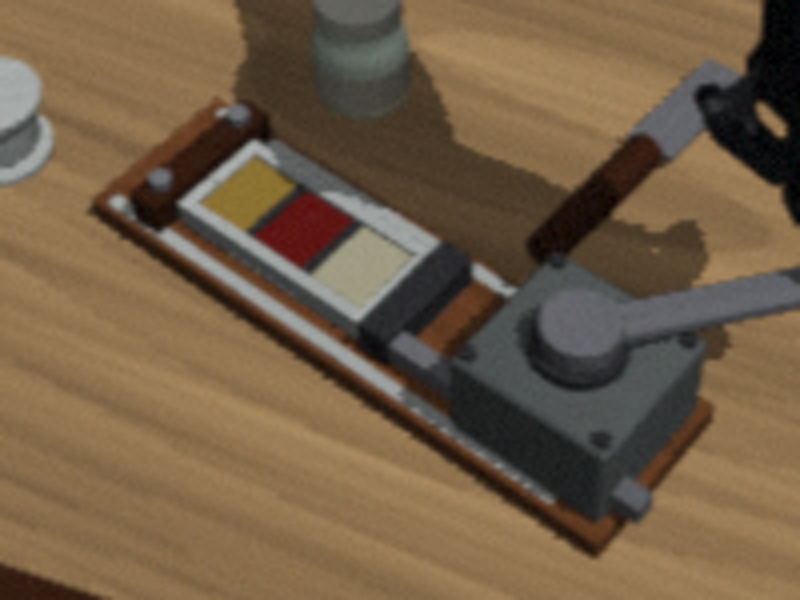

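Panel is about at the stop now. One row at a time.

Emit:
{"api": "play_rows", "payload": {
  "moves": [
    {"fingers": 0, "dx": 0.14, "dy": 0.16, "dz": 0, "roll": -1}
  ]
}}

```text
time: 17.8
tool_pos: [0.5314, 0.1573, 0.104]
eef_rot: [-0.627, 0.637, -0.326, 0.309]
ft_force: [-1.2, -1.9, 1.0]
gripper_width: -0.0
```

Emit:
{"api": "play_rows", "payload": {
  "moves": [
    {"fingers": 0, "dx": 0.14, "dy": 0.16, "dz": 0, "roll": -1}
  ]
}}

```text
time: 17.92
tool_pos: [0.5329, 0.1589, 0.104]
eef_rot: [-0.624, 0.634, -0.332, 0.315]
ft_force: [-2.1, -1.1, 1.6]
gripper_width: -0.0
```

Run:
```python
from st import *
s=st();lev(s)
```

```text
t 17.93 [0.5329 0.1589 0.104 ] yaw -54.5 F [-2.054  -1.1199  1.6377] w -0.0000
phi 127.1 rad 0.1188 Ft 2.31 Fr 0.34
  next 2 deg: dxy cm [0.2548 0.3574] roll -0.5
  next 4 deg: dxy cm [0.5568 0.6586] roll -2.5
  next 6 deg: dxy cm [0.8691 0.949 ] roll -4.5
  next 10 deg: dxy cm [1.5231 1.4964] roll -8.5
```

Emit:
{"api": "play_rows", "payload": {
  "moves": [
    {"fingers": 0, "dx": 0.15, "dy": 0.16, "dz": 0, "roll": -1}
  ]
}}

```text
time: 18.05
tool_pos: [0.5343, 0.1604, 0.104]
eef_rot: [-0.621, 0.631, -0.338, 0.321]
ft_force: [-2.5, -3.9, 2.5]
gripper_width: 0.0002
```

Emit:
{"api": "play_rows", "payload": {
  "moves": [
    {"fingers": 0, "dx": 0.15, "dy": 0.15, "dz": 0, "roll": -1}
  ]
}}

```text
time: 18.18
tool_pos: [0.5353, 0.1617, 0.104]
eef_rot: [-0.617, 0.628, -0.344, 0.327]
ft_force: [-5.6, -3.6, 5.1]
gripper_width: 0.0001
```

Emit:
{"api": "play_rows", "payload": {
  "moves": [
    {"fingers": 0, "dx": 0.15, "dy": 0.15, "dz": 0, "roll": -1}
  ]
}}

```text
time: 18.3
tool_pos: [0.5361, 0.1627, 0.1039]
eef_rot: [-0.613, 0.625, -0.35, 0.332]
ft_force: [-6.0, -3.4, 4.4]
gripper_width: 0.0002
```

Run:
```python
from st import *
s=st();lev(s)
```

```text
t 18.30 [0.5361 0.1627 0.1039] yaw -57.7 F [-5.9746 -3.3819  4.3888] w 0.0002
phi 124.8 rad 0.1187 Ft 6.84 Fr 0.63
  next 2 deg: dxy cm [0.282  0.3255] roll 0.4
  next 4 deg: dxy cm [0.5958 0.6143] roll -1.6
  next 6 deg: dxy cm [0.9196 0.8919] roll -3.6
  next 10 deg: dxy cm [1.5951 1.4125] roll -7.6
```

Tangential force is rising (6.8 N): the panel is tight. Small single steps, watching for the collapse.

Emit:
{"api": "play_rows", "payload": {
  "moves": [
    {"fingers": 0, "dx": 0.15, "dy": 0.13, "dz": 0, "roll": -0.5}
  ]
}}

```text
time: 18.42
tool_pos: [0.5368, 0.1634, 0.104]
eef_rot: [-0.611, 0.624, -0.354, 0.335]
ft_force: [-5.7, -3.6, 5.8]
gripper_width: 0.0003
```

Run:
```python
from st import *
s=st();lev(s)
```

```text
t 18.43 [0.5368 0.1634 0.104 ] yaw -58.3 F [-5.7059 -3.5693  5.7882] w 0.0003
phi 124.3 rad 0.1186 Ft 6.72 Fr 0.27
  next 2 deg: dxy cm [0.2844 0.3228] roll 0.6
  next 4 deg: dxy cm [0.6005 0.6091] roll -1.4
  next 6 deg: dxy cm [0.9263 0.8842] roll -3.4
  next 10 deg: dxy cm [1.6059 1.3995] roll -7.4
```

Emit:
{"api": "play_rows", "payload": {
  "moves": [
    {"fingers": 0, "dx": 0.18, "dy": 0.15, "dz": 0, "roll": -0.3}
  ]
}}

```text
time: 18.55
tool_pos: [0.5375, 0.1642, 0.104]
eef_rot: [-0.609, 0.624, -0.356, 0.336]
ft_force: [-6.0, -4.0, 4.9]
gripper_width: -0.0
```

Run:
```python
from st import *
s=st();lev(s)
```

```text
t 18.55 [0.5375 0.1642 0.104 ] yaw -58.6 F [-5.9836 -4.0036  4.8861] w -0.0000
phi 123.8 rad 0.1187 Ft 7.20 Fr 0.00
  next 2 deg: dxy cm [0.2894 0.317 ] roll 0.4
  next 4 deg: dxy cm [0.6079 0.6006] roll -1.6
  next 6 deg: dxy cm [0.9362 0.8729] roll -3.6
  next 10 deg: dxy cm [1.6202 1.3823] roll -7.6
```

Emit:
{"api": "play_rows", "payload": {
  "moves": [
    {"fingers": 0, "dx": 0.2, "dy": 0.16, "dz": 0, "roll": -0.5}
  ]
}}

```text
time: 18.68
tool_pos: [0.5382, 0.165, 0.104]
eef_rot: [-0.606, 0.624, -0.36, 0.338]
ft_force: [-7.1, -4.4, 6.7]
gripper_width: -0.0001
```

Run:
```python
from st import *
s=st();lev(s)
```

```text
t 18.68 [0.5382 0.165  0.104 ] yaw -59.2 F [-7.0962 -4.4216  6.6531] w -0.0001
phi 123.3 rad 0.1188 Ft 8.36 Fr 0.20
  next 2 deg: dxy cm [0.2956 0.3084] roll 0.5
  next 4 deg: dxy cm [0.6166 0.5892] roll -1.5
  next 6 deg: dxy cm [0.9472 0.8587] roll -3.5
  next 10 deg: dxy cm [1.6355 1.3621] roll -7.5
```

Emit:
{"api": "play_rows", "payload": {
  "moves": [
    {"fingers": 0, "dx": 0.2, "dy": 0.16, "dz": 0, "roll": -0.4}
  ]
}}

```text
time: 18.8
tool_pos: [0.5388, 0.1656, 0.104]
eef_rot: [-0.603, 0.624, -0.363, 0.34]
ft_force: [-7.0, -4.5, 6.2]
gripper_width: 0.0002
```

Run:
```python
from st import *
s=st();lev(s)
```

```text
t 18.80 [0.5388 0.1656 0.104 ] yaw -59.7 F [-7.0126 -4.4952  6.2078] w 0.0002
phi 122.9 rad 0.1188 Ft 8.33 Fr 0.04
  next 2 deg: dxy cm [0.2983 0.3046] roll 0.6
  next 4 deg: dxy cm [0.6213 0.5831] roll -1.4
  next 6 deg: dxy cm [0.9538 0.8502] roll -3.4
  next 10 deg: dxy cm [1.6458 1.3487] roll -7.4
```

Emit:
{"api": "play_rows", "payload": {
  "moves": [
    {"fingers": 0, "dx": 0.22, "dy": 0.17, "dz": 0, "roll": -0.4}
  ]
}}

```text
time: 18.92
tool_pos: [0.5395, 0.1662, 0.104]
eef_rot: [-0.6, 0.624, -0.366, 0.342]
ft_force: [-7.9, -5.0, 7.8]
gripper_width: -0.0002
```

Run:
```python
from st import *
s=st();lev(s)
```

```text
t 18.93 [0.5395 0.1662 0.104 ] yaw -60.1 F [-7.869  -4.9522  7.7605] w -0.0002
phi 122.5 rad 0.1188 Ft 9.30 Fr 0.05
  next 2 deg: dxy cm [0.3021 0.2989] roll 0.6
  next 4 deg: dxy cm [0.6272 0.575 ] roll -1.4
  next 6 deg: dxy cm [0.9617 0.8396] roll -3.4
  next 10 deg: dxy cm [1.6573 1.333 ] roll -7.4
```

Emit:
{"api": "play_rows", "payload": {
  "moves": [
    {"fingers": 0, "dx": 0.2, "dy": 0.16, "dz": 0, "roll": -0.3}
  ]
}}

```text
time: 19.05
tool_pos: [0.5399, 0.1668, 0.1041]
eef_rot: [-0.597, 0.624, -0.369, 0.343]
ft_force: [-8.6, -5.8, 6.2]
gripper_width: 0.0003
```

Run:
```python
from st import *
s=st();lev(s);print(Rq(s["eef_rot"])[:,1])
```

```text
t 19.05 [0.5399 0.1668 0.1041] yaw -60.5 F [-8.6241 -5.7583  6.1814] w 0.0003
phi 122.2 rad 0.1188 Ft 10.37 Fr -0.28
  next 2 deg: dxy cm [0.3071 0.2907] roll 0.7
  next 4 deg: dxy cm [0.6337 0.5651] roll -1.3
  next 6 deg: dxy cm [0.9696 0.8278] roll -3.3
  next 10 deg: dxy cm [1.6679 1.3174] roll -7.3
[-0.0502 -0.014  -0.9986]
```

Run:
```python
from st import *
cv2.imwrite("pics/w13.png",manip.capture("wrist")[:,:,::-1])
cv2.imwrite("pics/s13.png",cv2.resize(manip.capture("scene")[190:340,230:430,::-1],None,fx=4,fy=4,interpolation=cv2.INTER_CUBIC))
```

```text
(no output)
```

View pics/w13.png

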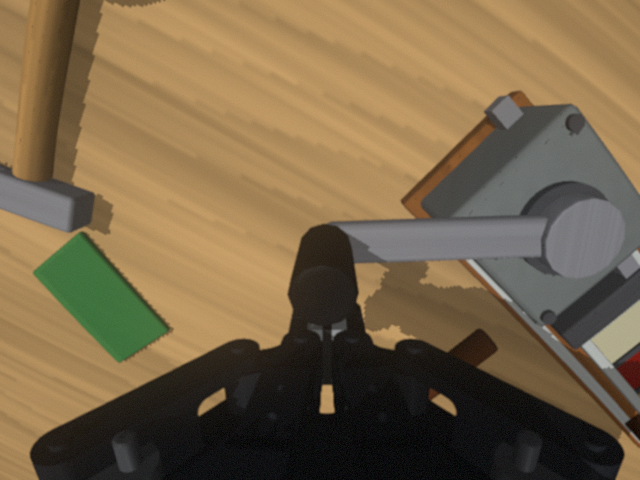

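View pics/s13.png

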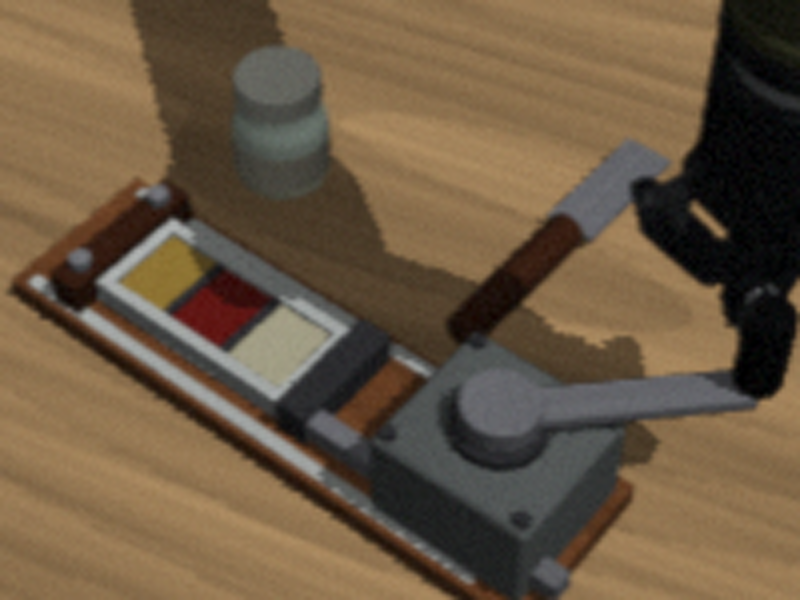

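Post against fingers, panel against the stop, no pointer showing beside the lever yet. Continue.

Emit:
{"api": "play_rows", "payload": {
  "moves": [
    {"fingers": 0, "dx": 0.21, "dy": 0.15, "dz": 0, "roll": -0.3}
  ]
}}

```text
time: 19.27
tool_pos: [0.5405, 0.1673, 0.1041]
eef_rot: [-0.595, 0.624, -0.371, 0.344]
ft_force: [-7.5, -5.3, 6.5]
gripper_width: -0.0001
```

Run:
```python
from st import *
s=st();lev(s)
```

```text
t 19.27 [0.5405 0.1673 0.1041] yaw -60.8 F [-7.4729 -5.2644  6.4536] w -0.0001
phi 121.8 rad 0.1189 Ft 9.13 Fr -0.54
  next 2 deg: dxy cm [0.3086 0.2886] roll 0.6
  next 4 deg: dxy cm [0.637  0.5608] roll -1.4
  next 6 deg: dxy cm [0.9746 0.8213] roll -3.4
  next 10 deg: dxy cm [1.6762 1.3061] roll -7.4
```

Emit:
{"api": "play_rows", "payload": {
  "moves": [
    {"fingers": 0, "dx": 0.21, "dy": 0.15, "dz": 0, "roll": -0.3}
  ]
}}

```text
time: 19.4
tool_pos: [0.5429, 0.1693, 0.1042]
eef_rot: [-0.594, 0.623, -0.373, 0.346]
ft_force: [-0.5, 0.5, 0.1]
gripper_width: 0.0
```

Run:
```python
from st import *
s=st();lev(s)
```

```text
t 19.40 [0.5429 0.1693 0.1042] yaw -61.2 F [-0.4876  0.5089  0.1142] w 0.0000
phi 120.3 rad 0.1192 Ft 0.16 Fr 0.69
  next 2 deg: dxy cm [0.3113 0.2921] roll -0.5
  next 4 deg: dxy cm [0.6466 0.5556] roll -2.5
  next 6 deg: dxy cm [0.991  0.8072] roll -4.5
  next 10 deg: dxy cm [1.705  1.2735] roll -8.5
```

Force collapsed to zero: the click. Backing off straight away.

Emit:
{"api": "play_rows", "payload": {
  "moves": [
    {"fingers": 0, "dx": -1.5, "dy": -1.2, "dz": 0, "roll": 0},
    {"fingers": 0, "dx": -1.5, "dy": -1.5, "dz": 0, "roll": 0},
    {"fingers": 0, "dx": 0, "dy": 0, "dz": 0, "roll": 0}
  ]
}}

```text
time: 19.77
tool_pos: [0.5148, 0.1451, 0.1042]
eef_rot: [-0.597, 0.62, -0.372, 0.347]
ft_force: [-0.9, -0.2, -0.0]
gripper_width: 0.0002
```

Run:
```python
from st import *
s=st()
cv2.imwrite("pics/w14.png",manip.capture("wrist")[:,:,::-1])
```

```text
t 19.77 [0.5148 0.1451 0.1042] yaw -61.2 F [-0.8625 -0.2404 -0.0162] w 0.0002
```

View pics/w14.png

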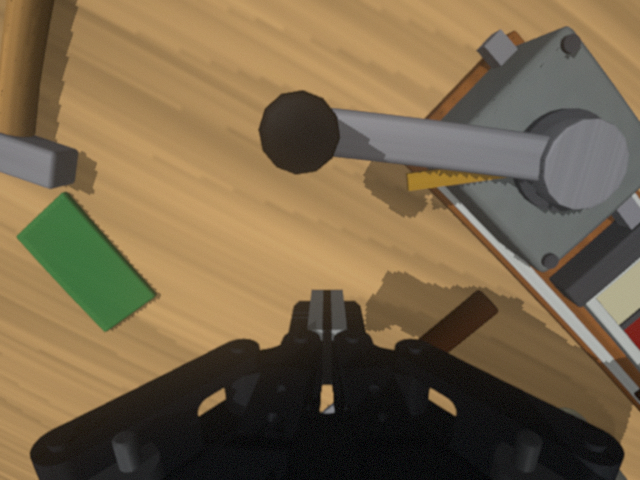

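The brass pointer (tip at (408,182)) now trails the lever, consistent with one click. Raise clear and check from above.

Emit:
{"api": "play_rows", "payload": {
  "moves": [
    {"fingers": 0, "dx": 0, "dy": 0, "dz": 5, "roll": 0},
    {"fingers": 0, "dx": 0, "dy": 0, "dz": 5, "roll": 0},
    {"fingers": 0, "dx": 0, "dy": -3, "dz": 4, "roll": 3},
    {"fingers": 0, "dx": 0, "dy": -5, "dz": 2, "roll": 5},
    {"fingers": 0, "dx": -1, "dy": -6, "dz": 0, "roll": 8},
    {"fingers": 0, "dx": -1, "dy": -6, "dz": 0, "roll": 8},
    {"fingers": 0, "dx": -1, "dy": -6, "dz": 0, "roll": 8},
    {"fingers": 0, "dx": -1, "dy": -6, "dz": 0, "roll": 8},
    {"fingers": 0, "dx": 0, "dy": -6, "dz": 0, "roll": 0},
    {"fingers": 0, "dx": 0, "dy": -6, "dz": 0, "roll": 0},
    {"fingers": 0, "dx": 0, "dy": 0, "dz": 0, "roll": 0},
    {"fingers": 0, "dx": 0, "dy": 0, "dz": 0, "roll": 0},
    {"fingers": 0, "dx": 0, "dy": 0, "dz": 0, "roll": 0}
  ]
}}

```text
time: 21.45
tool_pos: [0.4871, -0.296, 0.2736]
eef_rot: [-0.687, 0.708, -0.117, 0.114]
ft_force: [-0.6, -0.2, 0.4]
gripper_width: 0.0001
```

Run:
```python
from st import *
s=st()
t=manip.capture("top")[:,:,::-1]
cv2.imwrite("pics/t15.png",t)
cv2.imwrite("pics/t15c.png",cv2.resize(t[170:270,210:400],None,fx=4,fy=4,interpolation=cv2.INTER_CUBIC))
cv2.imwrite("pics/s15.png",manip.capture("scene")[:,:,::-1])
```

```text
t 21.45 [ 0.4871 -0.296   0.2736] yaw -18.8 F [-0.5614 -0.2215  0.4145] w 0.0001
```

View pics/t15c.png

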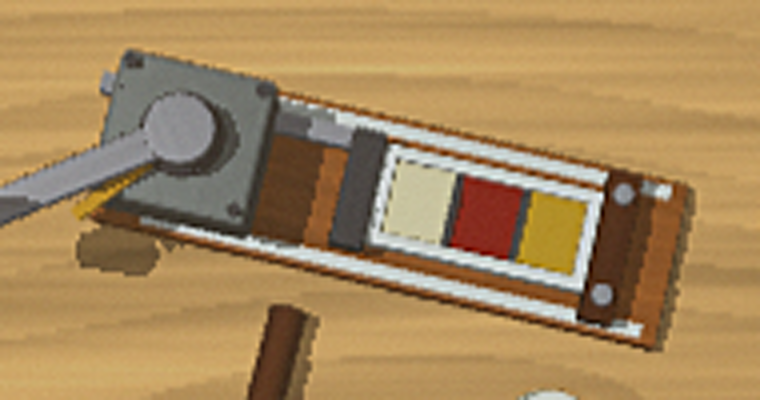

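View pics/t15.png

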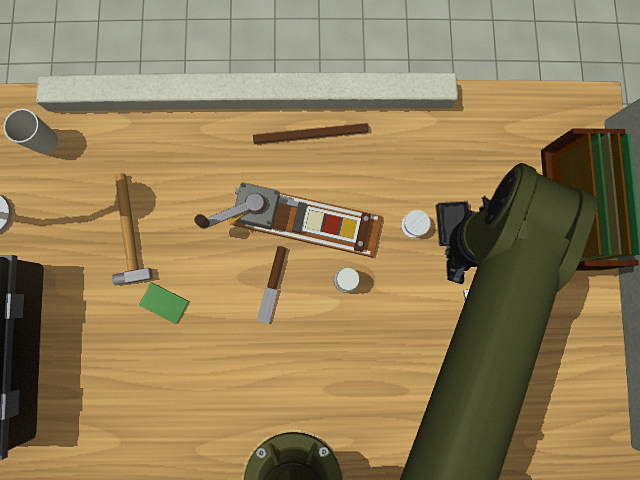

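View pics/s15.png

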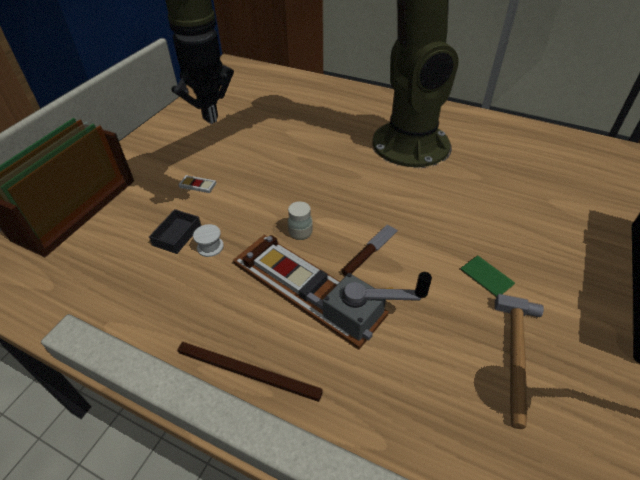

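The panel sits straight between jaw (385) and stop (590) in the crop; the bystanders are where they were. Measure the lever-to-pointer angle.

Run:
```python
from st import *
s=st()
po=pix2w("top",[(202,221)],.139)[0][:2]; pt=pix2w("top",[((78.5)/4-.5+210,(214.5)/4-.5+170)],.076)[0][:2]
a=[np.arctan2(*(q-C)[::-1])%(2*np.pi) for q in (po,pt)]
print(po,pt,np.hypot(*(po-C)),np.hypot(*(pt-C)),np.degrees(a),"slip",a[1]-a[0])
```

```text
t 21.55 [ 0.4871 -0.2955  0.2738] yaw -18.7 F [-0.4664  0.1651  0.2495] w 0.0001
[0.5724 0.1831] [0.5781 0.1354] 0.11719906619993183 0.07344038180152242 [115.6903 127.9183] slip 0.213419108751971
```

Measured slip is 0.21 rad at coarse resolution, which is one click (0.26) and not two (0.52). Handing in.

Run:
```python
from cell import manip
print(manip.hand_in())
```

```text
the job is handed in; nothing more can be done
None
```

The panel is clamped between the jaw and the stop after one clutch click, and I handed the job in at about 21.6 s of the 69 s.

**Placing:** I gripped the larger panel across its width and set it down lengthways on the clamp's midline. I let go of it before touching the lever.

**Clamping:** I pushed the post clockwise with closed fingers. The push stayed at 2–3 N until the panel was tight, then rose to a peak reading of 10.4 N. It fell to about 0 within one small step, and I backed off at once.

**Last checks:**
- **Panel:** the top view shows it straight between jaw and stop.
- **Clutch:** the brass pointer trails the lever by about 0.21 rad. The expected value for one click is 0.26 and for two is 0.52, so this fits one click within what the camera can resolve.
- **Other things on the bench:** those I could see in the last top and scene views looked unmoved. I compared them by eye and did not measure them.

Two readings did not match the description: the peak push was above the stated 8 N or so, and there was an unexplained upward force of about 6 N on the tool while it pressed.

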